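# Wedge a bead box's glued partition tight on the glue-up board

### The arm

A 7-joint arm with a two-finger parallel gripper is mounted at the origin on the work surface. World frame = base frame: x ahead of the robot, y to its left, z up, the work surface at z = 0. Lengths are in m, angles in rad, forces in N, time in s.
With the tool pointing down it reaches from about 0.35 to 0.9 m from the base axis. Payload 7.2 kg.
Tool frame: the origin (TCP) lies on the centre line of the jaws, within the pads' length; the fingertips stand 17 mm ahead of it and the grasp point (between the pads) lies 2 mm behind it (tip_reach is the z of the fingertips in the tool frame, in m); z points along the fingers, y is the line along which they close (so a half turn about z gives the same grasp; the last joint's range is limited). The gripper opens to 88 mm and grips with 3 to 60 N. Pads are 20 mm wide; open, the fingers measure 115 mm over their backs; the gripper's body (75 mm by 178 mm) begins 61 mm behind the grasp point.
Start: joints at [1.134, 0.411, -0.013, 1.596, 0.006, 1.134, -0.082], TCP at [0.225, -0.583, 0.24] pointing down, gripper open.
Joint ranges: [-2.95, 2.95], [-0.29, 1.99], [-1.47, 1.44], [0.14, 2.54], [-1.03, 4.17], [0.13, 1.85], [-2.86, 2.86]. Speed limits (rad/s): [2.39, 2.39, 3.01, 3.01, 3.14, 3.14, 3.14].

### API

Orientations are given as a rotation vector (axis times angle).
In Python, from cell import * gives the robot as it stands.
- The arm moves only by the tool move_arm, never from a script. Its argument "commands" is one flat list of numbers, 5 for each row, row after row: the finger opening in mm, from 0 to 87.8, then the shift along the world's x, y, z in mm, then the turn about the world's z in degrees. A call has 1 to 20 rows; each row is the pose to reach, as a shift and turn from the pose commanded when the call began; what a row does not reach only later rows make up. A row lasts 1/10 s, in which the tool goes at most 50 mm and 8.59 degrees, less where a joint would pass 70% of its speed; a pose out of reach is approached as far as the arm can. A call with a gripper value outside its range is refused whole. The fingers move at their own pace and stop on an object; "newtons" is the grip in N (left out, the last holds). Time passes only in rows, so rows that repeat a pose let the fingers close. It gives the time, the measured TCP pose, the force, the opening and the grip force at its end, in the units of the state.
- state(): the state, without advancing time (a new reading comes with each control period).
- read_camera(name): name is "scene" or "side" or "wrist"; returns (picture, depth): 480x640x3 uint8, blue, green, red; 480x640 float32, m along the optical axis (not along the pixel's ray), 0 where there is no reading.
- calibration(name): a dict with "mtx" (3x3 intrinsics, pixels), "k1" (the pictures are not rectified: a ray, as slopes to the right and down, at radius r is drawn at 1 + k1 r^2 times it, then the intrinsics apply), "R" (3x3) and "t" (3): a world point X has camera coordinates R X + t; the wrist camera has in their place "tool_from_camera" (4x4, takes a point from camera to tool coordinates, whose origin is the TCP and whose axes are the flange's). Camera axes: x right, y down, z forward; pixel columns grow to the right and rows downward; lengths in m; the calibration is good to about 2 mm. A picture is of the moment at which its call begins: read the wrist's pose just before it. calibration takes no time and is no camera call.
- job_done(): hands the job in; it is judged then, once.
The state is a dict: "clock": time; "joint_positions": joint angles; "qd": joint speeds; "effort": joint torques, N m; "ee_pos": TCP position; "eef_rot": TCP orientation; "wrist_force": force on the tool from outside, world axes, zero at the start; "ft_torque": the same for the moment, N m; "opening": finger opening in m; "grasp_force": force on a finger pad.
Only numpy, scipy, OpenCV 4.12 (cv2) and the standard library are available. Lean on these libraries where they do the work, as an engineer would, in place of code of your own. Each camera call takes 0.05 s, during which the arm holds its last target. There are 200 camera calls.

### The job

The partition of the bead box has just been glued in: slide the stop along its track until its pad stands squarely opposite the partition, then stand packers from the rack upright in the gap between pad and box, as many as it takes until the gap left is narrow enough for the wedge to jam in it. Push the wedge firmly down, point first, between the pad and the packers, its flat face against the packers, until you feel it tight and the box is squeezed against the fence, and finish while still holding the wedge pressed in. Leave the packers you do not need standing in the rack and everything else on the desk where it is.

Things in the scene. Friction and masses are not known exactly. Their poses are not given: they have to be found in the camera images.
- jig: Glue-up board: plywood, 280 x 290 mm, 18 mm thick, lying fixed on the desk. Origin: under the board's middle (the plywood reaches 140 mm to either side in x, 140 mm to -y and 150 mm to +y); z up. Its x axis runs along the aluminium track of the stop (about away from the robot), its y axis runs from the stop across to the box and the fence. A firm push of 15 to 20 N sets the wedge.
- stop: Sliding stop: an upright wooden pad, 56 mm wide (x), 18 thick, its top edge 58 mm above the board, on a carriage (y -1 to -77 mm, 14 mm high). Origin: on the pad's front face (which looks along +y, to the box), mid-width, at board level, at y = -45 mm of the board; axes as the board's. Slides along x only, x = -95 to 95 mm of the board, with 2 N of friction, and stays where left.
- grip_top (a point): Top centre of the stop's round wooden grip, an upright post 19 to 24 mm thick standing on the carriage 58 mm behind the pad's front face; its top is 66 mm and its foot 18 mm above the board's surface. Free on all sides (31 mm clear to the pad's back).
- box: Open wooden bead box, 140 mm along the board's x, 110 mm along y, 66 mm high, walls 8 mm, 0.35 kg, loose on the board, its back against the fence. Origin: middle of its underside; axes as the board's. One 8 mm partition crosses it along y at x = 0, its middle. The face towards the pad lies at y = -55 mm.
- fence: Fixed wooden fence, 250 mm long, 70 mm high, bolted to the board. Origin: on its face towards the box, at the board's surface, in the middle of its length; axes as the board's. Bolted nearer or farther from the track from job to job, so that the gap between pad and box (pad face to box face) is 23 to 44 mm.
- rack: Kerfed wooden block, 60 x 186 mm, 45 mm high, fixed on the desk, holding three packers and the wedge upright, in a row along its y, their feet 8 mm above the desk (37 mm deep in the kerfs). Origin: under its middle. Packers stand at y = -65, -25 and 15 mm, the wedge at y = 62 mm.
- packer_a: Packer, one of three alike: plain wooden block 44 mm wide (its x), 13 mm thick (its y), 96 mm high, 40 g. Origin: middle of its underside; z up. At the start upright in the rack, axes as the rack's; 51 mm stand out above the rack. About 38 mm stand out above the pad when it stands in the gap, 30 mm above the box.
- packer_b: Packer, one of three alike: plain wooden block 44 mm wide (its x), 13 mm thick (its y), 96 mm high, 40 g. Origin: middle of its underside; z up. At the start upright in the rack, axes as the rack's; 51 mm stand out above the rack. About 38 mm stand out above the pad when it stands in the gap, 30 mm above the box.
- packer_c: Packer, one of three alike: plain wooden block 44 mm wide (its x), 13 mm thick (its y), 96 mm high, 40 g. Origin: middle of its underside; z up. At the start upright in the rack, axes as the rack's; 51 mm stand out above the rack. About 38 mm stand out above the pad when it stands in the gap, 30 mm above the box.
- wedge: Wooden wedge, point down, 44 mm wide (x), 106 high, 60 g, in the rack, axes as its. Origin: under the middle of its blunt point (4 mm thick). The face to +y is flat and upright at y = 2; that to -y slopes from y = -2 to -20 at 60 mm height, with a straight head above. It jams on the pad's top edge: a gap of 6 to 20 mm beside the packers makes it tight; in a wider one it reaches the board loose.
- glue: White glue bottle, 54 mm across, 150 mm high, standing near the board. Leave it. Origin: middle of its underside.
- mug: Blue mug, 80 mm across, 90 mm high. Leave it. Origin: middle of its underside.
- square: Try square lying on the desk: dark wooden stock 110 mm long, steel blade 160 mm long, 18 mm high. Leave it. Origin: under the middle of the stock; the blade points along +x.
- brush: Glue brush, 190 mm long, lying along its x, 20 mm high. Leave it. Origin: under its middle.
- block: Cork sanding block, 110 x 65 mm, 28 mm high. Leave it. Origin: middle of its underside.
Mind the look-alikes: they are no part of the job. Leave any green or purple look-alike of the packer_c alone.

How it is judged:
By the outcome, as a careful person would: the job done as asked, in the order asked, and still so for the second after the job is handed in, while the arm keeps its last pose, push and grip.
It also fails if it takes over 72 s, if anything falls off the work surface, if the arm or the gripper's body presses on something with over 40 N, if the wrist force passes 120 N, or if a joint passes its speed limit or range.

## Working session

There is one attempt and no reset: what is moved stays moved. The work goes in short steps, Python scripts to look and compute and a tool call to move; the robot and the scene stay as the last step left them, time stands still between calls to the robot, and variables do not carry over. Pictures are saved under pics/ and viewed, at most 10 in all, crops included, and the job is handed in when it is done.

Besides the shell and the picture viewer there is one more tool, called after ">>>" in YAML: its name, and indented under it one key for each argument. move_arm: Moves the arm, as the interface text tells. Its arguments: {"type":"object","properties":{"commands":{"type":"array"},"newtons":{"type":"number"}},"required":["commands"]}

```bash
mkdir -p pics; ls; cat > h.py <<'E'
from cell import *
import numpy as np, cv2
from scipy.spatial.transform import Rotation as Ro
def cloud(name):
    s=state(); im,d=read_camera(name); c=calibration(name)
    K=np.array(c["mtx"]); k1=c["k1"]
    v,u=np.mgrid[0:480,0:640].astype(float)
    x=(u-K[0,2])/K[0,0]; y=(v-K[1,2])/K[1,1]
    rd=np.hypot(x,y); r=rd.copy()
    for _ in range(20): r=rd/(1+k1*r*r)
    f=np.where(rd>0,r/np.maximum(rd,1e-9),1)
    P=np.stack([x*f*d,y*f*d,d],-1)
    if "R" in c: W=(P-np.array(c["t"]))@np.array(c["R"])
    else:
        T=np.array(c["tool_from_camera"]); Rw=Ro.from_rotvec(s["eef_rot"]).as_matrix()
        W=(P@T[:3,:3].T+T[:3,3])@Rw.T+np.array(s["ee_pos"])
    W[d<=0]=np.nan
    return im,d,W
def pix(name,X):
    c=calibration(name);K=np.array(c["mtx"]);p=np.array(c["R"])@X+np.array(c["t"])
    x,y=p[0]/p[2],p[1]/p[2];f=1+c["k1"]*(x*x+y*y)
    return K[0,0]*x*f+K[0,2],K[1,1]*y*f+K[1,2]
E
python3 - <<'E'
from h import *
print(state())
for n in("scene","side"):
    im,d,W=cloud(n); np.savez("pics/"+n,im=im,W=W); cv2.imwrite(f"pics/{n}0.png",im)
    c=calibration(n); print(n,-np.array(c["R"]).T@np.array(c["t"]),np.isfinite(W[...,0]).mean())
E
```

```text
pics
{'clock': 0.0, 'joint_positions': array([ 1.13380189,  0.41189994, -0.01273437,  1.59697713,  0.0056382 ,
        1.13428125, -0.08219683]), 'qd': array([ 0.00090439,  0.00166553,  0.00023584, -0.00125663, -0.00074316,
        0.00321352,  0.00025194]), 'effort': array([-9.61976798e-05, -5.87948477e+01,  6.41513262e-01, -2.91069353e+01,
       -5.39339706e-02,  1.84076739e-02,  1.27708731e-04]), 'ee_pos': array([ 0.22511457, -0.58257909,  0.2388363 ]), 'eef_rot': array([-3.08686580e+00, -5.75852345e-01,  6.44586104e-04]), 'wrist_force': array([-0.08961517, -0.1023574 ,  0.86315827]), 'ft_torque': array([-0.03945091,  0.00661021,  0.10348081]), 'grasp_force': 0.0, 'opening': 0.08769930905869111}
scene [ 1.15028528 -0.7029267   0.94771023] 0.995927734375
side [ 0.50470377 -1.09332512  0.67863623] 0.9959537760416667
```

View pics/scene0.png

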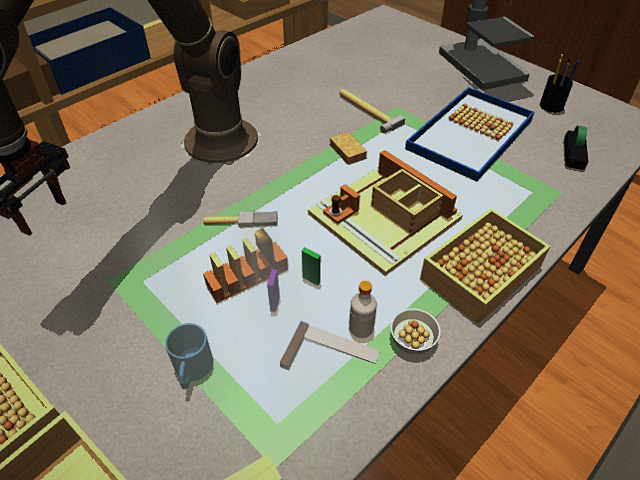

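View pics/side0.png

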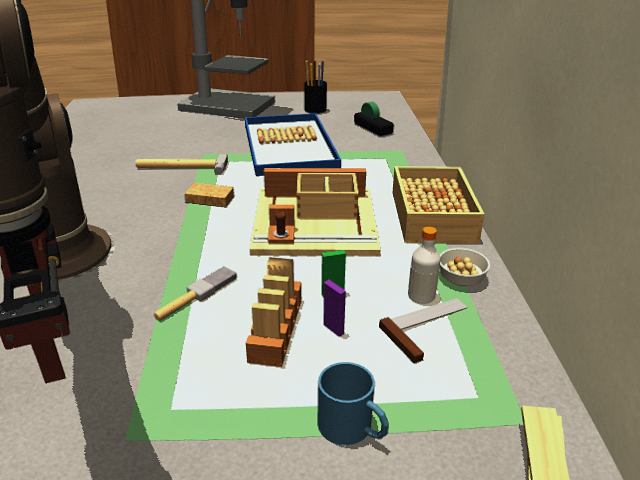

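The scene view shows the jig at about (385,215), the stop at (342,205), the rack with its packers and wedge at (245,265), and the green and purple look-alikes at (311,265) and (272,290). Next I extract poses from the clouds by height slices.

```bash
cat > m.py <<'E'
from h import *
pts=[];col=[]
for n in("scene","side"):
    z=np.load(f"pics/{n}.npz"); pts.append(z["W"].reshape(-1,3)); col.append(z["im"].reshape(-1,3))
P=np.vstack(pts); C=np.vstack(col)
def blobs(lo,hi,minn=12):
    m=(P[:,2]>lo)&(P[:,2]<hi)&(P[:,0]>.2)&(P[:,0]<1.)&(P[:,1]>-.75)&(P[:,1]<.45)
    Q=P[m];c=C[m]; g=np.zeros((1200,800),np.uint8); ij=np.c_[(Q[:,1]+.75)*1000,(Q[:,0]-.2)*1000].astype(int)
    g[ij[:,0],ij[:,1]]=1; g=cv2.dilate(g,np.ones((5,5)))
    n,l=cv2.connectedComponents(g); L=l[ij[:,0],ij[:,1]]
    for i in range(1,n):
        k=L==i
        if k.sum()<minn: continue
        (cx,cy),(w,h),a=cv2.minAreaRect((Q[k,:2]*1000).astype(np.float32))
        print(f"  n{k.sum()} c({cx:.0f},{cy:.0f}) {w:.0f}x{h:.0f} a{a:.1f} z{np.median(Q[k,2])*1000:.0f} col{np.median(c[k],0)}")
for lo,hi in((.014,.022),(.042,.048),(.073,.079),(.081,.086),(.0865,.091),(.1,.108),(.11,.118)):
    print(lo,hi); blobs(lo,hi)
# ortho
g=np.zeros((900,700,3),np.uint8); m=np.isfinite(P[:,0]); Q=P[m];c=C[m]; o=np.argsort(Q[:,2]);Q=Q[o];c=c[o]
E
python3 m.py
```

```text
0.014 0.022
  n13 c(893,-591) 24x2 a72.9 z17 col[141. 216. 214.]
  n378 c(584,-509) 81x82 a86.9 z18 col[60. 51. 32.]
  n997 c(699,-333) 29x112 a22.5 z19 col[ 32.  59. 108.]
  n167 c(466,-375) 64x20 a5.0 z18 col[21. 43. 81.]
  n51 c(498,-342) 36x12 a55.7 z19 col[32. 43. 64.]
  n45 c(505,-302) 36x9 a61.9 z18 col[54. 67. 79.]
  n83 c(584,-291) 12x45 a39.6 z18 col[52. 17. 44.]
  n43 c(514,-264) 33x11 a53.8 z18 col[77. 84. 93.]
  n1442 c(326,-182) 194x46 a45.9 z18 col[131. 153. 167.]
  n48 c(524,-220) 34x9 a62.3 z18 col[75.  81.5 89. ]
  n126 c(764,-209) 49x36 a9.1 z18 col[80. 91. 97.]
  n59 c(593,-185) 45x16 a8.6 z18 col[45. 60. 40.]
  n445 c(859,-141) 93x95 a33.8 z18 col[ 86. 104. 113.]
  n26 c(851,-164) 31x13 a10.8 z20 col[52.5 79.5 97.5]
  n13 c(879,-146) 12x9 a17.7 z19 col[38. 76. 95.]
  n8938 c(572,98) 299x286 a87.2 z18 col[147. 214. 204.]
  n356 c(853,-6) 15x171 a89.2 z18 col[ 38.5  72.5 100. ]
  n13 c(940,64) 27x2 a85.2 z18 col[28. 51. 71.]
  n228 c(313,228) 61x116 a75.2 z18 col[29. 55. 83.]
  n325 c(543,380) 240x15 a6.4 z18 col[42. 24. 11.]
  n103 c(335,409) 76x28 a65.8 z18 col[6
[... 3341 characters left out ...]
5]
  n14 c(485,-244) 6x27 a75.4 z90 col[ 74.5 109.5 120. ]
  n109 c(766,-211) 50x32 a13.4 z89 col[ 91. 103. 110.]
  n69 c(593,-187) 43x10 a14.2 z89 col[22. 59. 15.]
  n702 c(578,206) 31x252 a86.9 z88 col[ 56. 116. 201.]
0.1 0.108
  n221 c(660,-744) 159x10 a6.0 z101 col[114. 192. 182.]
  n277 c(467,-348) 18x48 a79.3 z104 col[120. 207. 203.]
  n263 c(476,-308) 19x47 a79.3 z104 col[121. 204. 203.]
  n251 c(484,-271) 16x45 a78.0 z104 col[124. 201. 198.]
  n142 c(494,-244) 47x19 a10.4 z104 col[ 50.   86.5 110. ]
  n262 c(763,-204) 42x40 a32.4 z104 col[168.  186.5 197. ]
0.11 0.118
  n388 c(492,-235) 28x48 a77.8 z114 col[ 75.5 108.  139. ]
  n146 c(764,-203) 29x29 a27.3 z113 col[125.5 142.  152. ]
```

>>> move_arm:
  commands: [87, 285, 560, 90, 66, 87, 285, 560, 90, 66, 87, 285, 560, 90, 66, 87, 285, 560, 90, 66, 87, 285, 560, 90, 66, 87, 285, 560, 90, 66, 87, 285, 560, 90, 66, 87, 285, 560, 90, 66, 87, 285, 560, 90, 66, 87, 285, 560, 90, 66, 87, 285, 560, 90, 66, 87, 285, 560, 90, 66, 87, 285, 560, 90, 66, 87, 285, 560, 90, 66, 87, 285, 560, 90, 66, 87, 285, 560, 90, 66, 87, 285, 560, 90, 66, 87, 285, 560, 90, 66]

```text
clock: 1.9
ee_pos: [0.51, -0.0242, 0.3296]
eef_rot: [2.278, 2.163, -0.001]
wrist_force: [0.2, -0.5, 0.6]
opening: 0.0871
grasp_force: 0.0
```

```bash
python3 - <<'E'
from h import *
s=state(); print(s["clock"],s["ee_pos"],s["eef_rot"],s["qd"].max()); print(calibration("wrist")["tool_from_camera"])
im,d,W=cloud("wrist"); np.savez("pics/wrist1",im=im,W=W); cv2.imwrite("pics/wrist1.png",im)
E
```

```text
1.9 [ 0.50997991 -0.02419791  0.32959198] [ 2.27843454e+00  2.16263377e+00 -6.32794583e-04] 0.0018466833372313852
[[ 6.45501782e-04 -9.70475237e-01 -2.41199913e-01  6.45655382e-02]
 [ 9.99999761e-01  6.86117130e-04 -8.44032499e-05  5.91484625e-04]
 [ 2.47402656e-04 -2.41199800e-01  9.70475448e-01 -1.44474398e-01]
 [ 0.00000000e+00  0.00000000e+00  0.00000000e+00  1.00000000e+00]]
```

View pics/wrist1.png

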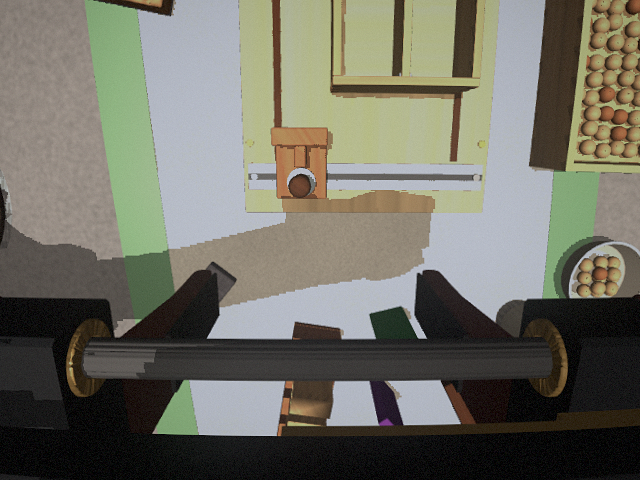

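The wrist view shows the pad top at (299,136), grip at (301,183), partition at (403,40), box front rim at (405,84). The gap is clear. Next I fit these.

```bash
python3 - <<'E'
from h import *
z=np.load("pics/wrist1.npz");W=z["W"]*1000;im=z["im"]
V,U=np.mgrid[0:480,0:640]
def sel(u0,u1,v0,v1,z0,z1):
    w=W; m=(U>=u0)&(U<=u1)&(V>=v0)&(V<=v1)&(w[...,2]>z0)&(w[...,2]<z1); return w[m]
def line(Q,nm):
    c=Q[:,:2].mean(0);_,_,vt=np.linalg.svd(Q[:,:2]-c,full_matrices=False);v=vt[0]*np.sign(vt[0,0]); print(nm,len(Q),c.round(1),"ang",np.degrees(np.arctan2(v[1],v[0])).round(2),"spread",np.ptp((Q[:,:2]-c)@v).round(1),np.ptp((Q[:,:2]-c)@[-v[1],v[0]]).round(1),"z",np.median(Q[:,2]).round(1))
pad=sel(262,335,120,165,72,81); line(pad,"padtop")
for r in (cv2.minAreaRect(pad[:,:2].astype(np.float32)),):print(r)
g=sel(280,322,165,202,79,90); print("grip",cv2.minEnclosingCircle(g[:,:2].astype(np.float32)),np.median(g,0),len(g))
rim=sel(335,475,70,100,80,88); line(rim,"boxrim")
part=sel(388,420,8,70,80,88); line(part,"partition")
lw=sel(325,350,8,70,80,88); line(lw,"leftwall"); rw=sel(465,495,8,70,80,88); line(rw,"rightwall")
face=sel(345,470,85,100,35,78); line(face,"boxface")
pf=sel(262,335,115,165,30,70); 
bd=sel(240,500,100,215,14,22); print("board z",np.median(bd[:,2]), "padtop z",np.median(pad[:,2]))
tr=sel(250,480,160,192,18,24); 
# rotated-frame edges with -3.1
for a in (-3.1,):
    t=np.radians(a);ex=np.array([np.cos(t),np.sin(t)]);ey=np.array([-ex[1],ex[0]])
    for n,Q in(("pad",pad),("rim",rim),("part",part),("lw",lw),("rw",rw),("grip",g),("board",bd)):
        A=Q[:,:2]@ex;B=Q[:,:2]@ey; print(n,"x",np.percentile(A,[1,50,99]).round(1),"y",np.percentile(B,[1,50,99]).round(1))
E
```

```text
padtop 1065 [497.1  45.4] ang -2.66 spread 55.5 17.6 z 75.3
((496.766845703125, 45.44478988647461), (17.388120651245117, 55.470272064208984), 86.9659194946289)
grip ((494.3258972167969, -3.9905903339385986), 10.879192352294922) [494.50176951  -3.45817725  81.90277789] 350
boxrim 1432 [599.9  91.8] ang -2.88 spread 133.9 15.4 z 83.4
partition 2 [601.4 127.8] ang 79.46 spread 27.8 0.0 z 80.0
leftwall 527 [537.5 130. ] ang 86.92 spread 54.8 7.8 z 83.4
rightwall 589 [668.6 126.6] ang 87.06 spread 55.8 9.5 z 83.2
boxface 691 [608.9  87.2] ang -3.1 spread 126.8 1.5 z 59.1
board z 17.662247589845194 padtop z 75.2613809794609
pad x [466.2 493.7 521.2] y [63.6 72.2 80.9]
rim x [528.4 593.1 660.3] y [119.6 123.9 132.7]
part x [591.9 593.7 595.4] y [146.6 160.1 173.6]
lw x [525.9 529.6 533.6] y [132.6 158.  186.7]
rw x [656.8 660.8 665.4] y [134.7 162.4 189.7]
grip x [483.7 493.8 503.6] y [13.5 23.3 32.7]
board x [429.8 585.2 704.4] y [-12.8  54.1 111.9]
```

>>> move_arm:
  commands: [87, -15.5, 20.5, -100, 0, 87, -15.5, 20.5, -100, 0, 87, -15.5, 20.5, -200, 0, 87, -15.5, 20.5, -200, 0, 87, -15.5, 20.5, -262, 0, 87, -15.5, 20.5, -262, 0, 87, -15.5, 20.5, -262, 0, 87, -15.5, 20.5, -262, 0, 0, -15.5, 20.5, -262, 0, 0, -15.5, 20.5, -262, 0, 0, -15.5, 20.5, -262, 0, 0, -15.5, 20.5, -262, 0, 0, -15.5, 20.5, -262, 0, 0, -15.5, 20.5, -262, 0, 0, -15.5, 20.5, -262, 0, 0, -15.5, 20.5, -262, 0]
  newtons: 15

```text
clock: 3.55
ee_pos: [0.4948, -0.0024, 0.0676]
eef_rot: [-2.276, -2.165, 0.0]
wrist_force: [-0.4, 0.7, -0.2]
opening: 0.0266
grasp_force: 0.0
```

>>> move_arm:
  commands: [0, 0, 0, 0, 0, 0, 0, 0, 0, 0, 0, 0, 0, 0, 0, 0, 10, -0.5, 0, 0, 0, 20, -1, 0, 0, 0, 30, -1.6, 0, 0, 0, 40, -2.1, 0, 0, 0, 50, -2.6, 0, 0, 0, 60, -3.1, 0, 0, 0, 70, -3.7, 0, 0, 0, 80, -4.2, 0, 0, 0, 90, -4.7, 0, 0, 0, 97, -5.1, 0, 0, 0, 101.7, -5.3, 0, 0, 0, 101.7, -5.3, 0, 0, 0, 101.7, -5.3, 0, 0]

```text
clock: 5.15
ee_pos: [0.5972, -0.008, 0.0677]
eef_rot: [2.276, 2.164, 0.002]
wrist_force: [1.7, -1.6, -1.9]
opening: 0.0214
grasp_force: 15.0
```

```bash
python3 - <<'E'
from h import *
s=state(); print(s)
im,d,W=cloud("wrist"); cv2.imwrite("pics/wrist2.png",im); np.savez("pics/wrist2",im=im,W=W)
W=W*1000;t=np.radians(-3.0);ex=np.array([np.cos(t),np.sin(t)]);ey=np.array([-ex[1],ex[0]])
A=W[...,:2]@ex;B=W[...,:2]@ey;Z=W[...,2]
for n,m in(("pad",(Z>73)&(Z<79)&(B>60)&(B<85)&(A>540)&(A<650)),("box",(Z>80)&(Z<87)&(B>115)&(B<190)&(A>500)&(A<690)),("part",(Z>30)&(Z<79)&(B>135)&(B<170)&(A>575)&(A<612))):
    print(n,m.sum(),*(np.percentile(A[m],[1,50,99]).round(1),np.percentile(B[m],[1,99]).round(1),) if m.sum() else "")
E
```

```text
{'clock': 5.15, 'joint_positions': array([ 0.28822912,  0.61147713, -0.49104784,  1.79598701,  0.37705403,
        0.82667573, -0.43632332]), 'qd': array([ 0.00070575, -0.00430044, -0.00127902,  0.00942909, -0.00141905,
        0.00241601,  0.00019114]), 'effort': array([-9.50608179e-01, -6.23546147e+01, -8.59459430e+00, -2.15670794e+01,
       -5.56297023e-01,  3.86166042e-01,  7.87433615e-03]), 'ee_pos': array([ 0.597178  , -0.00797849,  0.06768739]), 'eef_rot': array([2.27577813e+00, 2.16425956e+00, 1.73267082e-03]), 'wrist_force': array([ 1.73887071, -1.60748104, -1.92933187]), 'ft_torque': array([-0.3296898 , -0.38571036, -0.01986522]), 'grasp_force': 14.999826271086931, 'opening': 0.02138126710856316}
pad 8111 [570.3 597.1 624.5] [62.1 79.7]
box 14057 [527.4 596.  664.3] [118.6 130.3]
part 0
```

>>> move_arm:
  commands: [0, -1.3, 0, 0, 0, 0, -1.3, 0, 0, 0, 40, -1.3, 0, 0, 0, 40, -1.3, 0, 0, 0, 40, -1.3, 0, 0, 0, 40, -1.3, 0, 0, 0, 40, -1.3, 0, 40, 0, 50, -1.3, 0, 80, 0, 60, -1.3, 0, 130, 0, 60, -1.3, 0, 180, 0, 60, -1.3, 0, 230, 0, 60, -1.3, 0, 230, 0, 60, -1.3, 0, 230, 0, 60, -1.3, 0, 230, 0]

```text
clock: 6.6
ee_pos: [0.5945, -0.008, 0.2963]
eef_rot: [-2.275, -2.164, 0.002]
wrist_force: [0.5, -0.2, 0.5]
opening: 0.0604
grasp_force: 0.0
```

```bash
cat > m2.py <<'E'
from h import *
import sys
s=state(); print(s["clock"],s["ee_pos"])
im,d,W=cloud("wrist"); n=sys.argv[1]; cv2.imwrite(f"pics/{n}.png",im); np.savez(f"pics/{n}",im=im,W=W)
W=W*1000;t=np.radians(-3.0);ex=np.array([np.cos(t),np.sin(t)]);ey=np.array([-ex[1],ex[0]])
A=W[...,:2]@ex;B=W[...,:2]@ey;Z=W[...,2]
for n,m in(("pad",(Z>73)&(Z<79)&(B>60)&(B<85)&(A>540)&(A<650)),("grip",(Z>79)&(Z<90)&(B>5)&(B<40)&(A>560)&(A<630)),("box",(Z>80)&(Z<87)&(B>115)&(B<190)&(A>500)&(A<690)),("boxlow",(Z>35)&(Z<78)&(B>115)&(B<123)&(A>500)&(A<690)),("part",(Z>50)&(Z<80)&(B>135)&(B<170)&(A>585)&(A<608))):
    print(n,m.sum(),*(np.percentile(A[m],[1,50,99]).round(1),np.percentile(B[m],[1,99]).round(1),np.median(Z[m])) if m.sum() else "")
E
python3 m2.py wrist3
```

```text
6.6 [ 0.59450271 -0.00797069  0.29632567]
pad 1213 [568.2 595.5 622.7] [62.1 79.4] 75.27727761953687
grip 401 [585.5 594.8 604.9] [11.9 32.3] 81.79181520828635
box 3141 [526.3 595.3 665.4] [118.9 188.8] 83.3146360458843
boxlow 596 [527.3 596.3 664.4] [118.7 119.2] 58.52766618335392
part 382 [592.6 596.1 599.6] [135.3 169.8] 77.36875995722326
```

View pics/wrist3.png

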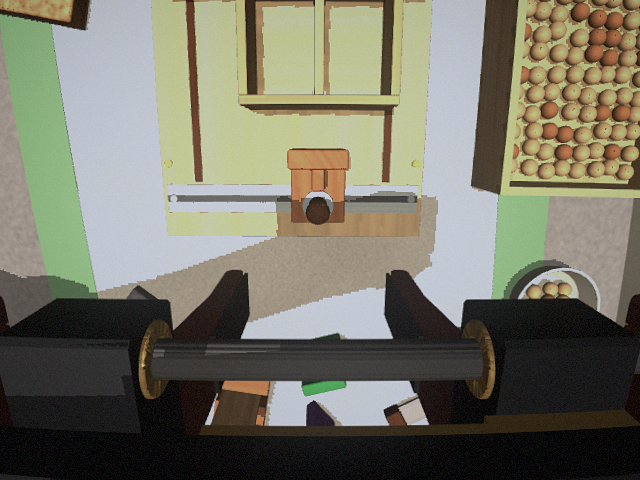

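>>> move_arm:
  commands: [87, -125, -360, 10, -9, 87, -125, -360, 10, -9, 87, -125, -360, 10, -9, 87, -125, -360, 10, -9, 87, -125, -360, 10, -9, 87, -125, -360, 10, -9, 87, -125, -360, 10, -9, 87, -125, -360, 10, -9, 87, -125, -360, 10, -9, 87, -125, -360, 10, -9, 87, -125, -360, 10, -9, 87, -125, -360, 10, -9, 87, -125, -360, 10, -9]

```text
clock: 7.95
ee_pos: [0.4708, -0.3666, 0.3076]
eef_rot: [-2.437, -1.982, -0.0]
wrist_force: [0.6, -0.1, -0.2]
opening: 0.0868
grasp_force: 0.0
```

```bash
python3 - <<'E'
from h import *
s=state(); R=Ro.from_rotvec(s["eef_rot"]).as_matrix(); print(s["clock"],s["ee_pos"],"jaw",np.degrees(np.arctan2(R[1,1],R[0,1])))
im,d,W=cloud("wrist"); cv2.imwrite("pics/rack.png",im); np.savez("pics/rack",im=im,W=W)
W=W.reshape(-1,3)*1000
for lo,hi,c in((101,108,(468,-349)),(101,108,(476,-310)),(101,108,(485,-271)),(111,118,(493,-234)),(42,48,(482,-286))):
    m=(W[:,2]>lo)&(W[:,2]<hi)&(np.hypot(W[:,0]-c[0],W[:,1]-c[1])<(26 if lo>50 else 110)); Q=W[m]
    if m.sum()>5: print(c,m.sum(),cv2.minAreaRect(Q[:,:2].astype(np.float32)),np.median(Q[:,2]))
E
```

```text
7.95 [ 0.47083735 -0.36655202  0.30762838] jaw -11.750280935806334
(468, -349) 738 ((468.9584045410156, -348.2463073730469), (12.816607475280762, 43.79363250732422), 78.3357925415039) 103.3754208634339
(476, -310) 761 ((477.6990966796875, -309.20916748046875), (11.968647003173828, 43.49786376953125), 78.25305938720703) 103.2930491382755
(485, -271) 861 ((487.7845458984375, -261.20849609375), (31.427433013916016, 44.20994567871094), 78.12338256835938) 103.39049737268572
(493, -234) 1590 ((493.4423522949219, -235.42431640625), (22.447463989257812, 43.77368927001953), 77.7913589477539) 113.20124131984107
(482, -286) 6037 ((521.2456665039062, -293.2770690917969), (185.64627075195312, 139.51492309570312), 78.1218032836914) 44.420026410369964
```

View pics/rack.png

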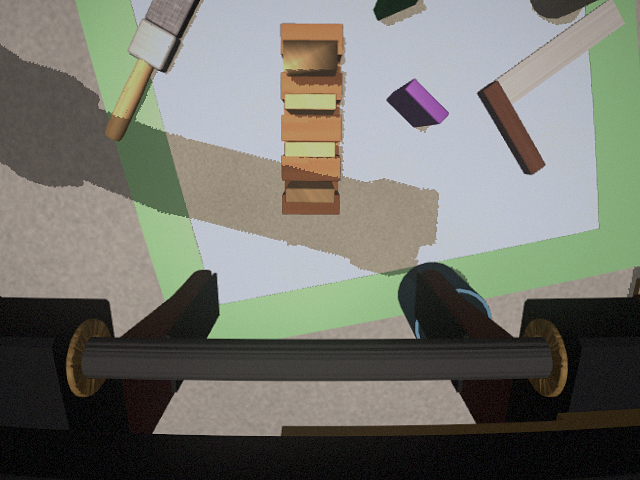

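>>> move_arm:
  commands: [60, 15, 96, -60, 0, 60, 15, 96, -110, 0, 60, 15, 96, -150, 0, 60, 15, 96, -180, 0, 60, 15, 96, -211, 0, 60, 15, 96, -211, 0, 60, 15, 96, -211, 0, 30, 15, 96, -211, 0, 30, 15, 96, -211, 0, 30, 15, 96, -211, 0, 30, 15, 96, -211, 0, 30, 15, 96, -211, 0]
  newtons: 25

```text
clock: 9.2
ee_pos: [0.4864, -0.2727, 0.0989]
eef_rot: [2.437, 1.977, 0.002]
wrist_force: [-0.9, 0.1, 9.1]
opening: 0.0437
grasp_force: 24.9
```

>>> move_arm:
  commands: [30, 0, 0, 0, 0, 30, 0, 0, 0, 0, 30, 0, 0, 20, 0, 30, 0, 0, 40, 0, 30, 0, 0, 60, 0, 30, 0, 0, 100, 0, 30, 0, 0, 140, 0, 30, 0, 0, 140, 0, 30, 0, 0, 140, 0]

```text
clock: 10.1
ee_pos: [0.4855, -0.2722, 0.2381]
eef_rot: [2.437, 1.977, 0.001]
wrist_force: [0.1, -0.2, -0.7]
opening: 0.0441
grasp_force: 24.9
```

```bash
python3 - <<'E'
from h import *
s=state(); R=Ro.from_rotvec(s["eef_rot"]).as_matrix(); print(s["clock"],s["ee_pos"],"jaw",np.degrees(np.arctan2(R[1,1],R[0,1])),s["ft_torque"])
for n in ("scene","side"):
    im,d,W=cloud(n); cv2.imwrite(f"pics/l_{n}.png",im)
    W=W.reshape(-1,3)*1000; p=s["ee_pos"]*1000
    D=(W-p)@R  # tool coordinates
    m=(abs(D[:,0])<9)&(abs(D[:,1])<23)&(D[:,2]>19)&(D[:,2]<110); Q=D[m]; print(n,m.sum(),"toolx/y/z ranges",np.percentile(Q,[1,50,99],axis=0).round(1) if m.sum() else "")
    
wim,d,W=cloud("wrist"); cv2.imwrite("pics/l_wrist.png",wim)
c=cv2.imread("pics/l_side.png"); u,v=pix("side",s["ee_pos"]); print(u,v)
cv2.imwrite("pics/l_crop.png",np.hstack([cv2.resize(c[max(0,int(v)-60):int(v)+100,max(0,int(u)-80):int(u)+80],(400,400)),cv2.resize(wim,(400,400))]))
E
```

```text
10.1 [ 0.48550398 -0.27219873  0.23811596] jaw -11.892774587044562 [-0.04161882  0.00169592 -0.042777  ]
scene 274 toolx/y/z ranges [[ -6.  -20.9  20.7]
 [ -4.5  15.2  56.9]
 [  7.2  22.   90.2]]
side 996 toolx/y/z ranges [[ -6.  -22.4  20.1]
 [ -2.8  -0.3  53.8]
 [  1.5  20.7  90.1]]
272.46067549495 209.70613766038412
```

View pics/l_crop.png

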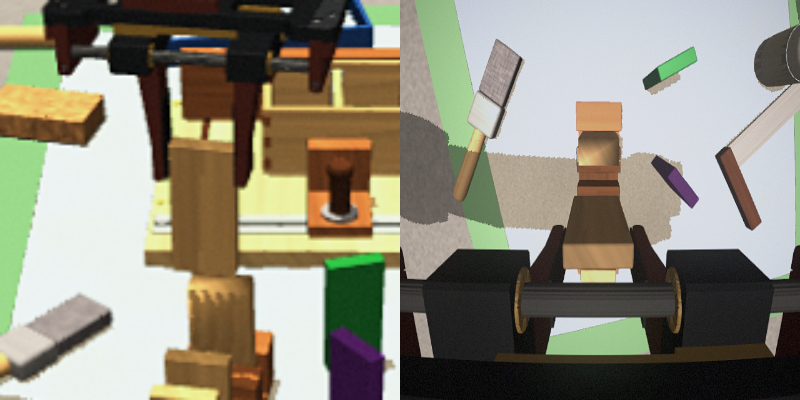

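>>> move_arm:
  commands: [30, 115, 351, 0, 9, 30, 115, 351, 0, 9, 30, 115, 351, 0, 9, 30, 115, 351, 0, 9, 30, 115, 351, 0, 9, 30, 115, 351, 0, 9, 30, 115, 351, 0, 9, 30, 115, 351, 0, 9, 30, 115, 351, -38, 9, 30, 115, 351, -38, 9, 30, 115, 351, -38, 9, 30, 115, 351, -38, 9, 30, 115, 351, -38, 9]

```text
clock: 11.55
ee_pos: [0.6008, 0.0786, 0.1999]
eef_rot: [2.277, 2.163, 0.002]
wrist_force: [-0.4, 0.6, -0.6]
opening: 0.0442
grasp_force: 24.9
```

```bash
cat > m3.py <<'E'
from h import *
import sys
t=np.radians(-3.0);ex=np.array([np.cos(t),np.sin(t)]);ey=np.array([-ex[1],ex[0]])
s=state(); R=Ro.from_rotvec(s["eef_rot"]).as_matrix(); p=s["ee_pos"]*1000
print(s["clock"],p.round(1),"TCP board",(p[:2]@ex).round(1),(p[:2]@ey).round(1),"jaw",np.degrees(np.arctan2(R[1,1],R[0,1])).round(2),s["wrist_force"].round(1))
pc=p[:2]
for n in ("wrist","side","scene"):
    im,d,W=cloud(n); np.savez(f"pics/{sys.argv[1]}_{n}",im=im,W=W)
    W=W.reshape(-1,3)*1000; A=W[:,:2]@ex;B=W[:,:2]@ey;Z=W[:,2]
    a,b=pc@ex,pc@ey
    for nm,m in(("held",(abs(A-a)<23)&(abs(B-b)<14)&(Z<p[2]-19)&(Z>p[2]-86)&(Z>86)),("pad",(Z>73)&(Z<79)&(B>60)&(B<85)&(A>560)&(A<635)),("box",(Z>80)&(Z<87)&(B>115)&(B<190)&(A>500)&(A<690)),("boxlow",(Z>35)&(Z<78)&(B>115)&(B<123)&(A>500)&(A<690)),("tops",(Z>110)&(Z<118)&(B>70)&(B<125)&(A>565)&(A<630))):
        if m.sum()>8: print(n,nm,m.sum(),"x",np.percentile(A[m],[1,50,99]).round(1),"y",np.percentile(B[m],[1,10,50,90,99]).round(1),"z",np.percentile(Z[m],[1,99]).round(1))
E
python3 m3.py p1
```

```text
11.55 [600.8  78.6 199.9] TCP board 595.9 109.9 jaw -2.94 [-0.4  0.6 -0.6]
wrist held 3087 x [574.4 595.7 616.8] y [118.1 118.4 118.6 118.9 119.1] z [114.6 180.5]
wrist box 4971 x [526.5 597.6 665.2] y [118.9 120.8 126.9 178.2 188.8] z [80.5 85. ]
wrist tops 213 x [573.9 595.1 616. ] y [118.3 118.5 118.7 118.9 119.1] z [110.6 117.8]
side held 558 x [573.3 595.2 617. ] y [101.6 104.  107.2 110.4 112.8] z [114.7 180.2]
side pad 109 x [568.9 595.1 621.7] y [60.3 62.1 68.  76.3 80. ] z [73.1 78.2]
side box 271 x [526.  598.5 665.7] y [115.6 117.6 122.6 168.7 186. ] z [80.1 86.7]
side boxlow 713 x [525.9 596.4 664.8] y [115.2 116.8 119.5 122.  122.9] z [35.2 77.6]
side tops 53 x [573.4 595.6 615.6] y [102.3 104.4 107.5 110.3 112.8] z [110.1 117.5]
scene held 357 x [573.2 596.7 616. ] y [101.3 102.4 104.4 109.3 116.5] z [115.2 180.1]
scene pad 101 x [565.8 595.8 620.9] y [60.2 62.3 68.6 75.9 78.2] z [73.1 78.2]
scene box 235 x [522.8 611.9 664.3] y [115.3 116.5 123.3 168.8 186.7] z [80.1 86.2]
scene boxlow 523 x [525.3 597.1 663.3] y [115.1 115.7 117.5 119.7 122.3] z [35.5 77.6]
scene tops 39 x [571.  600.8 614.1] y [101.2 102.2 104.5 108.2 114.7] z [110.4 117.4]
```

>>> move_arm:
  commands: [30, 0, -1.2, 0, 0, 30, 0, -1.2, -25, 0, 30, 0, -1.2, -45, 0, 30, 0, -1.2, -60, 0, 30, 0, -1.2, -75, 0, 30, 0, -1.2, -85, 0, 30, 0, -1.2, -89, 0, 30, 0, -1.2, -90, 0, 30, 0, -1.2, -91, 0, 30, 0, -1.2, -91, 0, 30, 0, -1.2, -91, 0]

```text
clock: 12.8
ee_pos: [0.6, 0.0784, 0.109]
eef_rot: [2.276, 2.165, -0.0]
wrist_force: [-3.9, -0.2, 7.9]
opening: 0.0436
grasp_force: 25.0
```

>>> move_arm:
  commands: [30, 0, 1, 0.7, 0, 30, 0, 1.5, 0.7, 0, 30, 0, 1.5, 0.7, 0, 58, 0, 1.5, 0.7, 0, 58, 0, 1.5, 0.7, 0, 58, 0, 1.5, 0.7, 0, 58, 0, 1.5, 0.7, 0, 58, 0, 1.5, 20, 0, 58, 0, 1.5, 60, 0, 58, 0, 1.5, 110, 0, 58, 0, -40, 150, 0, 58, 0, -70, 180, 0, 58, 0, -70, 180, 0, 58, 0, -70, 180, 0, 58, 0, -70, 180, 0, 58, 0, -70, 180, 0]

```text
clock: 14.4
ee_pos: [0.5995, 0.0094, 0.2863]
eef_rot: [-2.273, -2.166, 0.002]
wrist_force: [1.0, 1.5, -0.6]
opening: 0.0582
grasp_force: 0.0
```

```bash
python3 m3.py p2; python3 - <<'E'
from h import *
cv2.imwrite("pics/p2w.png",np.load("pics/p2_wrist.npz")["im"])
E
```

```text
14.4 [599.5   9.4 286.3] TCP board 598.2 40.8 jaw -2.75 [ 1.   1.5 -0.6]
wrist pad 1221 x [568.1 595.1 622.8] y [62.7 64.4 71.1 78.1 79.8] z [73.4 77.2]
wrist box 3080 x [526.3 594.1 665.4] y [118.8 120.8 128.6 178.1 188.9] z [80.9 85.3]
wrist boxlow 185 x [527.6 620.6 664.7] y [118.3 118.4 118.6 118.8 119.4] z [38.1 77.3]
wrist tops 948 x [572.7 594.6 615.6] y [105.9 107.3 112.1 117.3 118.8] z [111.5 114.9]
side pad 113 x [568.9 595.3 621.6] y [60.5 61.7 67.3 75.4 79.6] z [73.4 78.7]
side box 214 x [526.1 619.  665.6] y [115.2 117.8 123.7 173.3 186.9] z [80.2 86.4]
side boxlow 584 x [525.8 617.  665.1] y [115.5 117.  119.6 122.1 122.9] z [36.  77.4]
side tops 95 x [573.4 595.7 615.7] y [101.5 104.1 109.4 119.5 122.8] z [110.1 116.5]
scene pad 94 x [566.1 592.5 620.6] y [60.8 62.8 68.8 76.4 79.5] z [73.1 77.9]
scene box 219 x [522.7 628.6 664.6] y [115.4 117.4 135.9 179.4 188.6] z [80.1 86.4]
scene boxlow 340 x [524.5 619.9 663.1] y [115.1 115.7 117.9 120.2 121.8] z [35.4 77.4]
scene tops 76 x [570.5 590.1 613.7] y [101.4 102.9 108.  113.6 115.8] z [110.3 116.7]
```

View pics/p2w.png

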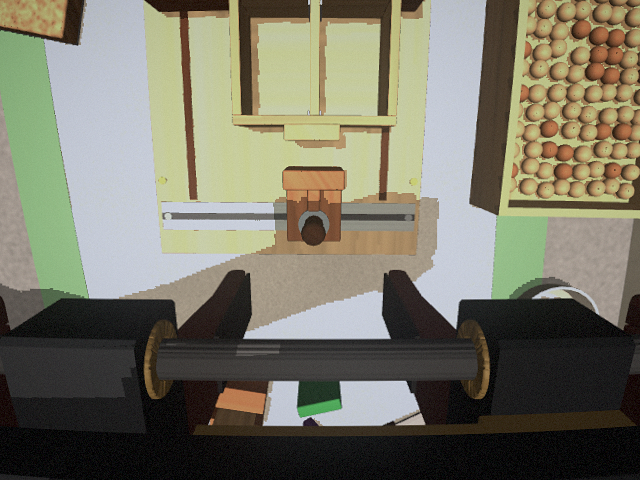

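>>> move_arm:
  commands: [60, -122, -318, 0, -9, 60, -122, -318, 0, -9, 60, -122, -318, 0, -9, 60, -122, -318, 0, -9, 60, -122, -318, 0, -9, 60, -122, -318, 0, -9, 60, -122, -318, 0, -9, 60, -122, -318, -40, -9, 60, -122, -318, -90, -9, 60, -122, -318, -90, -9, 60, -122, -318, -90, -9, 60, -122, -318, -90, -9]

```text
clock: 15.75
ee_pos: [0.4798, -0.31, 0.2]
eef_rot: [2.436, 1.979, 0.002]
wrist_force: [1.9, 0.0, 0.3]
opening: 0.0597
grasp_force: 0.0
```

>>> move_arm:
  commands: [60, -2.3, 0.8, -50, 0, 60, -2.3, 0.8, -80, 0, 60, -2.3, 0.8, -102, 0, 60, -2.3, 0.8, -102, 0, 60, -2.3, 0.8, -102, 0, 60, -2.3, 0.8, -102, 0, 30, -2.3, 0.8, -102, 0, 30, -2.3, 0.8, -102, 0, 30, -2.3, 0.8, -102, 0, 30, -2.3, 0.8, -102, 0, 30, -2.3, 0.8, -102, 0, 30, -2.3, 0.8, -102, 0, 30, -2.3, 0.8, -80, 0, 30, -2.3, 0.8, -60, 0, 30, -2.3, 0.8, -10, 0, 30, -2.3, 0.8, 40, 0, 30, -2.3, 0.8, 40, 0]

```text
clock: 17.45
ee_pos: [0.479, -0.3104, 0.2446]
eef_rot: [2.431, 1.973, 0.006]
wrist_force: [0.0, -0.7, -0.8]
opening: 0.0437
grasp_force: 25.0
```

>>> move_arm:
  commands: [30, 120, 374, 0, 9, 30, 120, 374, 0, 9, 30, 120, 374, 0, 9, 30, 120, 374, 0, 9, 30, 120, 374, 0, 9, 30, 120, 374, 0, 9, 30, 120, 374, 0, 9, 30, 120, 374, 0, 9, 30, 120, 374, 0, 9, 30, 120, 374, -20, 9, 30, 120, 374, -25, 9, 30, 120, 374, -25, 9, 30, 120, 374, -25, 9]

```text
clock: 18.75
ee_pos: [0.5959, 0.0641, 0.2129]
eef_rot: [2.277, 2.164, -0.0]
wrist_force: [0.5, 0.1, 0.3]
opening: 0.0442
grasp_force: 25.0
```

```bash
sed -i 's/for n in ("wrist","side","scene")/for n in sys.argv[2:]/' m3.py; python3 m3.py p3 wrist side; python3 - <<'E'
from h import *
W=np.load("pics/p3_wrist.npz")["W"].reshape(-1,3)*1000
t=np.radians(-3.0);ex=np.array([np.cos(t),np.sin(t)]);ey=np.array([-ex[1],ex[0]])
A=W[:,:2]@ex;B=W[:,:2]@ey;Z=W[:,2]
m=(abs(A-595)<20)&(B>95)&(B<112)&(Z>118)&(Z<190)
for lo in range(118,190,10):
    k=m&(Z>lo)&(Z<lo+10)
    if k.sum()>5: print(lo,k.sum(),np.percentile(B[k],[5,50,95]).round(1),np.percentile(A[k],[1,99]).round(1))
E
```

```text
18.75 [595.9  64.1 212.9] TCP board 591.8 95.2 jaw -2.92 [0.5 0.1 0.3]
wrist held 3159 x [571.4 592.6 613.5] y [101.4 101.6 101.9 102.2 102.4] z [128.3 193.6]
wrist box 4760 x [526.4 596.2 665.4] y [118.6 120.5 126.9 177.6 188.8] z [80.6 85.1]
wrist tops 1418 x [572.6 594.5 615.5] y [105.6 107.2 112.4 117.7 118.6] z [111.3 115. ]
side held 596 x [570.8 592.4 614.3] y [85.4 87.3 90.2 93.5 95.4] z [127.8 193.4]
side pad 112 x [568.9 595.1 621.8] y [60.3 61.5 67.  76.7 80. ] z [73.1 78.6]
side box 205 x [526.  621.3 665.6] y [115.7 117.8 124.4 173.8 187.9] z [80.2 86.6]
side boxlow 596 x [525.9 571.4 665.1] y [115.2 116.8 119.6 122.  122.9] z [35.4 77.7]
side tops 74 x [573.4 593.4 615.7] y [102.4 104.1 108.3 113.8 116.6] z [110.  117.9]
118 71 [101.6 101.9 102.2] [575.6 613.1]
128 280 [101.7 101.9 102.2] [575.6 613.7]
138 321 [101.6 101.9 102.2] [575.5 613.5]
148 370 [101.6 101.9 102.2] [575.4 613.5]
158 418 [101.6 101.9 102.2] [575.5 613.6]
168 492 [101.5 101.9 102.2] [575.4 613.6]
178 575 [101.5 101.9 102.2] [575.4 613.5]
188 122 [101.5 101.9 102.2] [575.7 613.6]
```

>>> move_arm:
  commands: [30, 2.2, 1, 0, 0, 30, 2.2, 1, -30, 0, 30, 2.2, 1, -60, 0, 30, 2.2, 1, -75, 0, 30, 2.2, 1, -90, 0, 30, 2.2, 1, -98, 0, 30, 2.2, 1, -101, 0, 30, 2.2, 1, -102.5, 0, 30, 2.2, 1, -103, 0, 30, 2.2, 1, -103, 0]

```text
clock: 19.85
ee_pos: [0.5985, 0.0659, 0.1103]
eef_rot: [2.276, 2.165, 0.001]
wrist_force: [0.8, -0.1, -0.6]
opening: 0.0436
grasp_force: 25.0
```

>>> move_arm:
  commands: [30, 0, 1, -0.5, 0, 30, 0, 2, -1, 0, 30, 0, 3, -1.5, 0, 30, 0, 3, -2, 0, 30, 0, 3, -2.5, 0, 30, 0, 3, -2.5, 0]

```text
clock: 20.45
ee_pos: [0.5983, 0.0667, 0.1076]
eef_rot: [2.276, 2.162, -0.003]
wrist_force: [-0.7, -6.8, 4.3]
opening: 0.0437
grasp_force: 27.9
```

>>> move_arm:
  commands: [30, 0, -1, 0.5, 0, 30, 0, -1, 0.5, 0, 58, 0, -1, 0.5, 0, 58, 0, -1, 0.5, 0, 58, 0, -1, 0.5, 0, 58, 0, -1, 0.5, 0, 58, 0, -1, 20, 0, 58, 0, -1, 60, 0, 58, 0, -1, 110, 0, 58, 0, -40, 150, 0, 58, 0, -60, 180, 0, 58, 0, -60, 180, 0, 58, 0, -60, 180, 0, 58, 0, -60, 180, 0]

```text
clock: 21.85
ee_pos: [0.5974, 0.0099, 0.2859]
eef_rot: [-2.274, -2.165, 0.001]
wrist_force: [-0.3, 1.3, 0.8]
opening: 0.058
grasp_force: 0.0
```

```bash
python3 m3.py p4 wrist
```

```text
21.85 [597.4   9.9 285.9] TCP board 596.1 41.1 jaw -2.79 [-0.3  1.3  0.8]
wrist pad 1230 x [567.9 594.8 622.5] y [62.1 64.  71.2 78.3 79.3] z [73.4 77.3]
wrist box 3133 x [526.3 597.2 665.4] y [118.7 120.4 127.1 177.5 188.7] z [80.9 85.2]
wrist boxlow 204 x [528.9 607.7 664.3] y [118.4 118.4 118.6 119.3 119.4] z [35.5 77.7]
wrist tops 1895 x [572.3 594.1 615.3] y [ 90.   93.8 104.  114.6 117.6] z [111.4 115.1]
```

>>> move_arm:
  commands: [60, -104, -245, 0, -9, 60, -104, -245, 0, -9, 60, -104, -245, 0, -9, 60, -104, -245, 0, -9, 60, -104, -245, 0, -9, 60, -104, -245, 0, -9, 60, -104, -245, -40, -9, 60, -104, -245, -90, -9, 60, -104, -245, -90, -9, 60, -104, -245, -90, -9, 60, -104, -245, -90, -9]

```text
clock: 23.0
ee_pos: [0.4955, -0.2358, 0.199]
eef_rot: [2.437, 1.98, 0.002]
wrist_force: [0.1, -0.3, 1.0]
opening: 0.0601
grasp_force: 0.0
```

>>> move_arm:
  commands: [60, -2, 0.5, -40, 0, 60, -2, 0.5, -70, 0, 60, -2, 0.5, -97, 0, 60, -2, 0.5, -97, 0, 60, -2, 0.5, -97, 0, 30, -2, 0.5, -97, 0, 30, -2, 0.5, -97, 0, 30, -2, 0.5, -97, 0, 30, -2, 0.5, -97, 0, 30, -2, 0.5, -97, 0, 30, -2, 0.5, -97, 0, 30, -2, 0.5, -80, 0, 30, -2, 0.5, -60, 0, 30, -2, 0.5, -10, 0, 30, -2, 0.5, 40, 0, 30, -2, 0.5, 70, 0, 30, -2, 0.5, 70, 0]
  newtons: 55

```text
clock: 24.7
ee_pos: [0.4942, -0.2363, 0.2725]
eef_rot: [2.433, 1.975, 0.005]
wrist_force: [-0.5, -0.1, -0.5]
opening: 0.0439
grasp_force: 55.0
```

>>> move_arm:
  commands: [30, 104, 282, 0, 9, 30, 104, 282, 0, 9, 30, 104, 282, 0, 9, 30, 104, 282, 0, 9, 30, 104, 282, 0, 9, 30, 104, 282, 0, 9, 30, 104, 282, 0, 9, 30, 104, 282, -30, 9, 30, 104, 282, -45, 9, 30, 104, 282, -45, 9, 30, 104, 282, -45, 9, 30, 104, 282, -45, 9]

```text
clock: 25.9
ee_pos: [0.5966, 0.0459, 0.2232]
eef_rot: [2.277, 2.164, 0.002]
wrist_force: [0.2, -0.7, 0.3]
opening: 0.0442
grasp_force: 55.0
```

```bash
python3 m3.py p5 wrist side; python3 - <<'E'
from h import *
W=np.load("pics/p5_wrist.npz")["W"].reshape(-1,3)*1000
t=np.radians(-3.0);ex=np.array([np.cos(t),np.sin(t)]);ey=np.array([-ex[1],ex[0]])
A=W[:,:2]@ex;B=W[:,:2]@ey;Z=W[:,2]
m=(abs(A-595)<24)&(B>75)&(B<122)&(Z>100)&(Z<210)
for lo in range(110,210,10):
    k=m&(Z>lo)&(Z<lo+10)
    if k.sum()>5: print(lo,k.sum(),np.percentile(B[k],[5,50,95]).round(1),np.percentile(A[k],[1,99]).round(1))
im=np.load("pics/p5_wrist.npz")["im"]; im2=np.load("pics/p5_side.npz")["im"]
cv2.imwrite("pics/p5.png",np.hstack([cv2.resize(im[60:300,200:440],(400,400)),cv2.resize(im2[100:260,240:400],(400,400))]))
E
```

```text
25.9 [596.6  45.9 223.2] TCP board 593.4 77.1 jaw -2.92 [ 0.2 -0.7  0.3]
wrist held 3122 x [572.1 593.8 615.3] y [89.1 89.4 90.  90.8 91.1] z [138.7 203.8]
wrist pad 35 x [580.4 593.  622.7] y [75.  77.2 79.7 80.  80. ] z [73.1 75.8]
wrist box 4535 x [526.5 596.5 665.3] y [119.  120.5 126.9 177.3 188.7] z [80.6 85.1]
wrist boxlow 73 x [573.  583.3 590.1] y [115.  115.2 115.9 116.7 117. ] z [44.5 76.6]
wrist tops 2643 x [572.4 593.1 615.1] y [ 88.4  91.6 102.1 112.4 115.7] z [111.1 115. ]
side held 525 x [572.7 594.  615.3] y [65.3 68.  75.  84.3 87.3] z [137.8 203.3]
side pad 119 x [568.9 595.3 621.8] y [60.3 62.4 67.2 76.1 83.5] z [73.2 78.7]
side box 204 x [526.  622.5 666.1] y [115.6 117.6 123.5 171.  187.3] z [80.1 86.5]
side boxlow 582 x [525.9 593.2 665.3] y [115.5 116.9 119.5 122.1 122.9] z [35.3 77.7]
side tops 139 x [572.  593.5 615.4] y [ 84.   89.4  97.6 111.6 116.9] z [110.1 117.2]
110 2643 [ 90.1 102.1 113.8] [572.4 615.1]
120 16 [91.1 91.4 91.6] [571.7 609.8]
130 284 [91.  91.3 91.6] [572.  614.9]
140 318 [90.7 91.  91.3] [572.1 615.1]
150 388 [90.4 90.7 91. ] [572.  615.1]
160 418 [90.1 90.4 90.7] [572.3 615.3]
170 502 [89.8 90.1 90.5] [572.1 615.2]
180 557 [89.5 89.9 90.2] [572.2 615.4]
190 660 [89.2 89.6 90. ] [572.2 615.4]
200 788 [89.  89.3 89.7] [572.2 617.5]
```

View pics/p5.png

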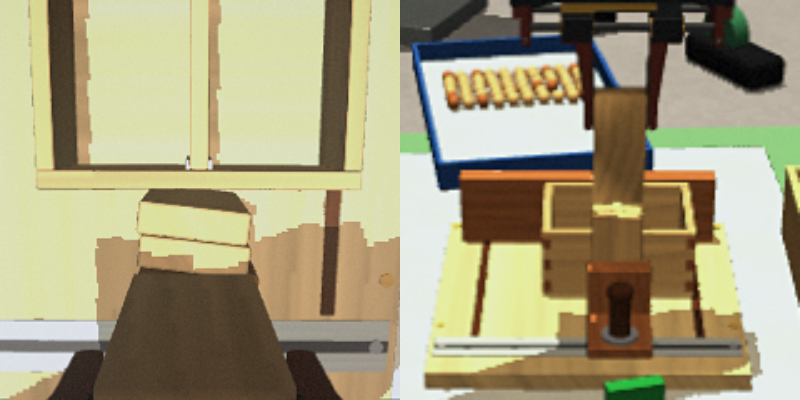

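The wedge is held upright, but the two packers look slightly yawed and off the box face (left crop, tops at about (195,235)). I'll quantify this.

```bash
cat > pk.py <<'E'
from h import *
import sys
t=np.radians(-3.0);ex=np.array([np.cos(t),np.sin(t)]);ey=np.array([-ex[1],ex[0]])
for f in sys.argv[1:]:
    W=np.load(f"pics/{f}_wrist.npz")["W"]*1000
    A=W[...,:2]@ex;B=W[...,:2]@ey;Z=W[...,2]
    m=(Z>108)&(Z<118)&(B>82)&(B<125)&(A>565)&(A<630)
    r=cv2.minAreaRect(np.c_[A[m],B[m]].astype(np.float32)); print(f,r, cv2.boxPoints(r).round(1).tolist())
    for n,k in(("L",A<582),("C",abs(A-594)<5),("R",A>606)):
        q=m&k; print(n,np.percentile(B[q],[1,99]).round(1),"z",[np.median(Z[q&(abs(B-b)<2)]).round(1) for b in (94,98,104,108,112,116)])
    m=(Z>40)&(Z<108)&(B>113)&(B<118.2)&(A>570)&(A<620)
    print("backface",m.sum(),[(lo,np.median(B[m&(Z>lo)&(Z<lo+15)]).round(1),(m&(Z>lo)&(Z<lo+15)).sum()) for lo in (40,55,70,90)])
E
python3 pk.py p2 p4 p5
```

```text
p2 ((594.1828002929688, 112.34622955322266), (43.33538818359375, 13.00827693939209), 0.25163453817367554) [[572.5, 118.80000305175781], [572.5, 105.69999694824219], [615.9000244140625, 105.9000015258789], [615.7999877929688, 118.9000015258789]]
L [106.5 118. ] z [np.float64(nan), np.float64(nan), np.float64(nan), np.float64(113.4), np.float64(113.4), np.float64(113.3)]
C [105.8 118.8] z [np.float64(nan), np.float64(nan), np.float64(112.3), np.float64(113.3), np.float64(113.2), np.float64(113.3)]
R [105.9 118.7] z [np.float64(nan), np.float64(nan), np.float64(112.4), np.float64(113.3), np.float64(113.3), np.float64(113.1)]
backface 0 [(40, np.float64(nan), np.int64(0)), (55, np.float64(nan), np.int64(0)), (70, np.float64(nan), np.int64(0)), (90, np.float64(nan), np.int64(0))]
p4 ((593.7874145507812, 104.05252075195312), (26.428871154785156, 45.77428436279297), 83.66057586669922) [[569.5999755859375, 93.4000015258789], [615.0999755859375, 88.4000015258789], [618.0, 114.69999694824219], [572.5, 119.69999694824219]]
L [ 93.  118.4] z [np.float64(113.3), np.float64(113.3), np.float64(113.
[... 521 characters left out ...]
5703), (26.53803062438965, 45.53974151611328), 83.77123260498047) [[569.5999755859375, 90.80000305175781], [614.9000244140625, 85.80000305175781], [617.7999877929688, 112.19999694824219], [572.5, 117.0999984741211]]
L [ 90.6 116.6] z [np.float64(113.3), np.float64(113.5), np.float64(113.0), np.float64(113.6), np.float64(113.5), np.float64(113.0)]
C [ 88.6 114.6] z [np.float64(113.4), np.float64(113.5), np.float64(113.4), np.float64(113.4), np.float64(113.4), np.float64(112.0)]
R [ 88.2 112.6] z [np.float64(113.5), np.float64(113.1), np.float64(113.3), np.float64(113.4), np.float64(113.1), np.float64(nan)]
backface 389 [(40, np.float64(114.4), np.int64(51)), (55, np.float64(114.9), np.int64(77)), (70, np.float64(115.0), np.int64(90)), (90, np.float64(115.0), np.int64(114))]
  return _methods._mean(a, axis=axis, dtype=dtype,
  ret = ret.dtype.type(ret / rcount)
```

```bash
python3 m3.py p6 wrist side | grep -v box; python3 pk.py p6 2>/dev/null; python3 - <<'E'
from h import *
t=np.radians(-3.0);ex=np.array([np.cos(t),np.sin(t)]);ey=np.array([-ex[1],ex[0]])
z=np.load("pics/p6_side.npz");W=z["W"]*1000
A=W[...,:2]@ex;B=W[...,:2]@ey;Z=W[...,2]
for lo in range(90,160,5):
    m=(abs(A-594)<20)&(B>60)&(B<100)&(Z>lo)&(Z<lo+5)
    if m.sum(): print(lo,m.sum(),np.percentile(B[m],[5,50,95]).round(1))
E
```

```text
26.0 [596.6  46.1 223.2] TCP board 593.3 77.2 jaw -2.9 [-0.5  0.4 -0.6]
wrist held 3098 x [572.1 593.7 615.3] y [89.2 89.6 90.2 91.  91.2] z [140.8 203.8]
wrist pad 22 x [579.8 621.1 622.8] y [75.  76.3 79.4 80.  80.1] z [73.  75.9]
wrist tops 2601 x [572.2 593.1 614.8] y [ 88.4  91.2 101.6 111.9 115.1] z [111.2 115. ]
side held 527 x [572.7 593.9 615.2] y [65.3 67.9 74.7 84.9 88.5] z [138.1 203.6]
side pad 110 x [568.9 593.3 621.6] y [60.6 62.  68.3 77.  79.9] z [73.5 78.9]
side tops 138 x [573.3 595.4 615.5] y [ 84.7  87.9  97.6 111.7 116.5] z [110.1 117.3]
p6 ((593.630615234375, 100.9911880493164), (26.387222290039062, 45.639312744140625), 84.10147094726562) [[569.5999755859375, 90.19999694824219], [615.0, 85.5], [617.7000122070312, 111.80000305175781], [572.2999877929688, 116.5]]
L [ 90.1 116. ] z [np.float64(113.4), np.float64(113.4), np.float64(112.9), np.float64(113.3), np.float64(113.5), np.float64(112.7)]
C [ 88.3 114. ] z [np.float64(113.5), np.float64(113.5), np.float64(113.3), np.float64(113.4), np.float64(113.5), np.float64(109.6)]
R [ 88.4 112.1] z [np.float64(113.4), np.float64(113.2), np.float64(113.6), np.float64(113.3), np.float64(113.2), np.float64(nan)]
backface 384 [(40, np.float64(114.5), np.int64(55)), (55, np.float64(114.9), np.int64(85)), (70, np.float64(114.8), np.int64(87)), (90, np.float64(114.8), np.int64(101))]
90 35 [86.4 89.4 93.9]
95 40 [85.7 89.6 94.2]
100 31 [86.2 89.4 93.8]
105 39 [86.5 89.8 94.5]
110 50 [86.3 91.  99.3]
115 20 [86.1 91.9 97.2]
130 31 [85.6 88.5 90.6]
135 34 [83.1 86.4 89.3]
140 30 [82.4 85.4 88.3]
145 37 [79.8 82.8 86.1]
150 29 [78.9 81.7 85.4]
155 33 [76.5 79.3 82.7]
```

>>> move_arm:
  commands: [30, 1, -7.2, 0, 0, 30, 1, -7.2, 0, 0, 30, 1, -7.2, -15, 0, 30, 1, -7.2, -30, 0, 30, 1, -7.2, -42, 0, 30, 1, -7.2, -52, 0, 30, 1, -7.2, -52, 0]

```text
clock: 26.8
ee_pos: [0.5961, 0.0393, 0.168]
eef_rot: [-2.274, -2.164, 0.003]
wrist_force: [0.4, -0.1, -0.7]
opening: 0.0437
grasp_force: 55.0
```

```bash
python3 m3.py p7 wrist | grep -v box; python3 pk.py p7 2>/dev/null
```

```text
26.8 [596.1  39.3 168. ] TCP board 593.2 70.4 jaw -2.84 [ 0.4 -0.1 -0.7]
wrist held 2850 x [571.7 592.2 615. ] y [82.4 82.7 83.3 84.  84.3] z [ 90.8 148.6]
wrist pad 116 x [567.8 621.2 623.2] y [66.6 69.8 75.5 79.  79.9] z [73.3 76.8]
wrist tops 4691 x [572.2 593.8 615. ] y [ 83.4  88.9 101.1 112.3 115.8] z [110.8 117. ]
p7 ((593.7012329101562, 100.0902099609375), (33.97658920288086, 44.88755798339844), 89.79151916503906) [[571.2000122070312, 83.19999694824219], [616.0999755859375, 83.0], [616.2000122070312, 117.0], [571.2999877929688, 117.19999694824219]]
L [ 83.4 116.7] z [np.float64(113.5), np.float64(113.5), np.float64(113.1), np.float64(113.4), np.float64(113.4), np.float64(113.1)]
C [ 83.4 114.9] z [np.float64(113.5), np.float64(113.4), np.float64(113.3), np.float64(113.5), np.float64(113.4), np.float64(112.4)]
R [ 83.4 113. ] z [np.float64(113.4), np.float64(113.3), np.float64(113.4), np.float64(113.4), np.float64(113.0), np.float64(nan)]
backface 578 [(40, np.float64(114.7), np.int64(67)), (55, np.float64(115.1), np.int64(108)), (70, np.float64(115.0), np.int64(130)), (90, np.float64(115.0), np.int64(179))]
```

>>> move_arm:
  commands: [30, 1, 0.5, -2, 0, 30, 1, 1.5, -5, 0, 30, 1, 2.4, -8, 0, 30, 1, 3.3, -11, 0, 30, 1, 4.2, -14, 0, 30, 1, 5.1, -17, 0, 30, 1, 5.8, -19, 0, 30, 1, 5.8, -19, 0]

```text
clock: 27.65
ee_pos: [0.5979, 0.045, 0.1508]
eef_rot: [-2.276, -2.165, 0.001]
wrist_force: [-0.9, -0.2, -0.5]
opening: 0.0436
grasp_force: 55.0
```

```bash
python3 m3.py p8 wrist | grep -v boxlow; python3 pk.py p8 2>/dev/null
```

```text
27.65 [597.9  45.  150.8] TCP board 594.7 76.3 jaw -2.86 [-0.9 -0.2 -0.5]
wrist held 2205 x [573.5 594.7 616.6] y [88.2 88.5 89.  89.4 89.7] z [ 94.  131.4]
wrist pad 24 x [567.6 622.  623.1] y [74.9 75.9 78.  79.3 79.4] z [73.2 76.5]
wrist box 8158 x [526.5 594.4 665.4] y [119.  120.7 128.1 178.6 188.9] z [80.4 85. ]
wrist tops 5561 x [573.1 594.5 615.8] y [ 88.7  95.3 106.7 118.  120.3] z [110.8 117.2]
p8 ((594.84814453125, 104.55529022216797), (32.296836853027344, 44.73580551147461), 89.63490295410156) [[572.4000244140625, 88.5], [617.0999755859375, 88.30000305175781], [617.2999877929688, 120.5999984741211], [572.5999755859375, 120.80000305175781]]
L [ 88.8 120.5] z [np.float64(113.6), np.float64(114.0), np.float64(113.6), np.float64(113.4), np.float64(113.7), np.float64(113.5)]
C [ 88.8 120.3] z [np.float64(113.6), np.float64(113.8), np.float64(113.4), np.float64(113.4), np.float64(113.8), np.float64(113.5)]
R [ 88.7 120.1] z [np.float64(113.8), np.float64(113.7), np.float64(113.4), np.float64(113.6), np.float64(113.6), np.float64(113.5)]
backface 13 [(40, np.float64(nan), np.int64(0)), (55, np.float64(nan), np.int64(0)), (70, np.float64(118.1), np.int64(13)), (90, np.float64(nan), np.int64(0))]
```

>>> move_arm:
  commands: [30, 0, 0.6, -2, 0, 30, 0, 1.2, -4, 0, 30, 0, 1.8, -6, 0, 30, 0, 2.3, -8, 0, 30, 0, 2.6, -9, 0, 30, 0, 2.6, -9, 0]

```text
clock: 28.3
ee_pos: [0.5994, 0.0466, 0.1447]
eef_rot: [2.274, 2.162, 0.002]
wrist_force: [-4.2, -4.2, 17.8]
opening: 0.0438
grasp_force: 55.0
```

```bash
python3 m3.py p9 wrist side; python3 pk.py p9 2>/dev/null; python3 - <<'E'
from h import *
im=np.load("pics/p9_wrist.npz")["im"]; im2=np.load("pics/p9_side.npz")["im"]
cv2.imwrite("pics/p9.png",np.hstack([cv2.resize(im[0:300,170:470],(400,400)),cv2.resize(im2[120:280,240:400],(400,400))]))
E
```

```text
28.3 [599.4  46.6 144.7] TCP board 596.2 77.9 jaw -2.91 [-4.2 -4.2 17.8]
wrist held 1636 x [575.1 596.8 618.3] y [89.6 89.9 90.2 90.5 90.8] z [ 99.9 125.6]
wrist pad 31 x [567.5 568.5 570. ] y [73.1 74.6 77.8 79.4 79.9] z [73.2 76.4]
wrist box 8668 x [526.5 594.6 665.4] y [119.  120.6 127.6 178.3 188.8] z [80.5 85.3]
wrist tops 5918 x [573.2 594.8 616.2] y [ 90.   94.9 106.5 117.8 120. ] z [110.4 117. ]
side held 297 x [575.2 596.8 618.3] y [64.9 67.4 71.4 75.7 79.4] z [ 86.6 125.3]
side pad 131 x [568.9 595.3 621.7] y [60.7 62.5 69.8 80.8 84.3] z [73.2 78.8]
side box 206 x [526.  596.4 665.7] y [115.3 117.2 124.  177.6 189.3] z [80.1 86.5]
side boxlow 544 x [525.8 596.4 665.3] y [115.4 117.  119.6 122.2 122.9] z [36.1 77.7]
side tops 31 x [573.3 599.1 618. ] y [70.  70.2 71.6 73.8 97.1] z [110.3 117.7]
p9 ((595.4369506835938, 104.96209716796875), (45.99907684326172, 30.667842864990234), 0.2065970003604889) [[572.4000244140625, 120.19999694824219], [572.5, 89.5], [618.5, 89.69999694824219], [618.4000244140625, 120.4000015258789]]
L [ 90. 120.] z [np.float64(113.4), np.float64(113.7), np.float64(113.4), np.float64(113.6), np.float64(113.8), np.float64(113.6)]
C [ 90. 120.] z [np.float64(113.4), np.float64(113.6), np.float64(113.4), np.float64(113.6), np.float64(113.9), np.float64(113.7)]
R [ 89.9 120. ] z [np.float64(113.5), np.float64(113.6), np.float64(113.3), np.float64(113.5), np.float64(113.8), np.float64(113.7)]
backface 0 [(40, np.float64(nan), np.int64(0)), (55, np.float64(nan), np.int64(0)), (70, np.float64(nan), np.int64(0)), (90, np.float64(nan), np.int64(0))]
```

View pics/p9.png

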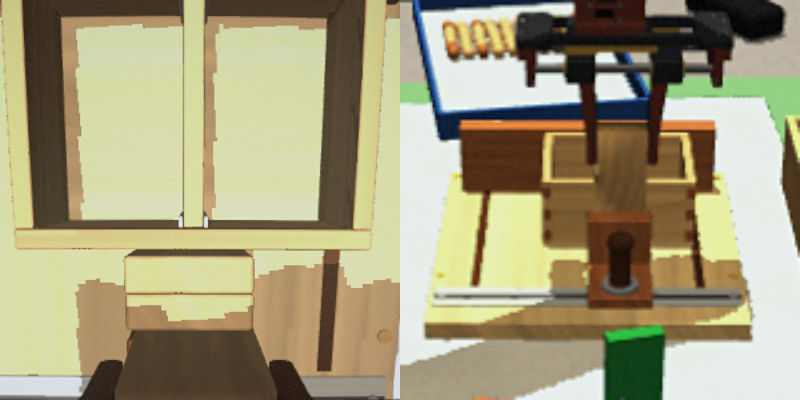

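>>> move_arm:
  commands: [30, -0.5, 0.7, -0.5, 0, 30, -1, 1.4, -1, 0, 30, -1, 2, -1.5, 0, 30, -1, 2, -1.5, 0]

```text
clock: 28.8
ee_pos: [0.5993, 0.0471, 0.1438]
eef_rot: [2.273, 2.159, 0.002]
wrist_force: [-1.6, -7.8, 19.8]
opening: 0.0437
grasp_force: 55.0
```

```bash
cat > wf.py <<'E'
from h import *
import sys
t=np.radians(-3.0);ex=np.array([np.cos(t),np.sin(t)]);ey=np.array([-ex[1],ex[0]])
W=np.load(f"pics/{sys.argv[1]}_wrist.npz")["W"]*1000
A=W[...,:2]@ex;B=W[...,:2]@ey;Z=W[...,2]; c=abs(A-595)<15
for lo in range(100,150,5):
    k=c&(B<95)&(B>85)&(Z>lo)&(Z<lo+5)
    if k.sum()>5: print("wedge z",lo+2.5,np.percentile(B[k],[5,50,95]).round(1),k.sum())
k=c&(Z>108)&(Z<118)&(B>92); print("tops",np.percentile(B[k],[0.5,99.5]).round(1),[np.median(Z[k&(abs(B-b)<1)]).round(2) for b in (95,98,101,104,106,109,112,115,118)])
E
python3 m3.py q1 wrist|head -2; python3 wf.py p9;python3 wf.py q1
```

```text
28.8 [599.3  47.1 143.8] TCP board 596.0 78.4 jaw -2.96 [-1.6 -7.8 19.8]
wrist held 1461 x [575.  596.6 618.2] y [90.1 90.3 90.6 90.9 91.1] z [101.5 124.5]
wedge z 102.5 [90.2 90.5 90.7] 181
wedge z 107.5 [90.  90.4 90.7] 201
wedge z 112.5 [90.  90.3 94.9] 294
wedge z 117.5 [89.8 90.1 90.5] 224
wedge z 122.5 [89.7 90.  90.3] 249
wedge z 127.5 [89.6 89.9 90.3] 262
wedge z 132.5 [89.5 89.8 90.1] 292
wedge z 137.5 [89.3 89.7 90.1] 320
wedge z 142.5 [89.2 89.6 90. ] 353
wedge z 147.5 [89.1 89.5 89.9] 381
tops [ 94.5 120.1] [np.float64(113.45), np.float64(113.67), np.float64(113.51), np.float64(113.37), np.float64(113.11), np.float64(113.96), np.float64(113.9), np.float64(113.75), np.float64(113.67)]
wedge z 102.5 [90.4 90.7 91.1] 126
wedge z 107.5 [90.3 90.7 91. ] 198
wedge z 112.5 [90.4 90.8 94.9] 329
wedge z 117.5 [90.2 90.5 90.9] 228
wedge z 122.5 [90.2 90.5 90.8] 236
wedge z 127.5 [90.  90.4 90.7] 287
wedge z 132.5 [89.9 90.3 90.6] 290
wedge z 137.5 [89.8 90.2 90.5] 327
wedge z 142.5 [89.8 90.1 90.4] 354
wedge z 147.5 [89.7 90.  90.4] 376
tops [ 94.2 120.1] [np.float64(113.34), np.float64(113.55), np.float64(113.51), np.float64(113.3), np.float64(112.95), np.float64(114.02), np.float64(113.87), np.float64(113.91), np.float64(113.61)]
```

>>> move_arm:
  commands: [30, 0, -2.5, 1, 0, 30, 0, -2.5, 0, 0, 30, 0, -2.5, -1, 0, 30, 0, -2.2, -2, 0, 30, 0, -2, -3, 0, 30, 0, -2, -3, 0]
  newtons: 60

```text
clock: 29.45
ee_pos: [0.5985, 0.0478, 0.1403]
eef_rot: [2.274, 2.163, 0.004]
wrist_force: [-2.8, -1.9, 21.2]
opening: 0.0435
grasp_force: 60.0
```

```bash
python3 m3.py q2 wrist|head -2; python3 wf.py q2
```

```text
29.45 [598.5  47.8 140.3] TCP board 595.2 79.1 jaw -2.86 [-2.8 -1.9 21.2]
wrist held 965 x [574.  595.2 617.3] y [90.8 91.  91.3 91.6 93. ] z [107.3 121.1]
wedge z 107.5 [91.1 91.4 91.7] 83
wedge z 112.5 [91.1 92.9 94.8] 498
wedge z 117.5 [90.9 91.3 91.6] 247
wedge z 122.5 [90.8 91.2 91.5] 256
wedge z 127.5 [90.7 91.1 91.4] 290
wedge z 132.5 [90.6 91.  91.3] 318
wedge z 137.5 [90.4 90.8 91.2] 356
wedge z 142.5 [90.3 90.7 91.1] 373
wedge z 147.5 [90.2 90.6 91. ] 414
tops [ 92.9 118.9] [np.float64(113.42), np.float64(113.44), np.float64(113.4), np.float64(113.46), np.float64(112.87), np.float64(113.51), np.float64(113.33), np.float64(113.43), np.float64(112.79)]
```

>>> move_arm:
  commands: [30, 0, 0.8, -0.5, 0, 30, 0, 1.6, -0.7, 0, 30, 0, 2.2, -0.7, 0, 30, 0, 2.2, -0.7, 0]

```text
clock: 29.9
ee_pos: [0.5986, 0.0482, 0.1399]
eef_rot: [2.274, 2.161, 0.001]
wrist_force: [-3.7, -6.0, 23.4]
opening: 0.0438
grasp_force: 60.0
```

```bash
python3 m3.py q3 wrist|head -2; python3 wf.py q3
```

```text
29.9 [598.6  48.2 139.9] TCP board 595.3 79.5 jaw -2.92 [-3.7 -6.  23.4]
wrist held 925 x [574.3 595.8 617.5] y [91.1 91.4 91.7 92.9 93.4] z [108.8 120.8]
wedge z 107.5 [91.4 91.6 91.7] 43
wedge z 112.5 [91.4 93.  94.8] 494
wedge z 117.5 [91.2 91.6 91.9] 235
wedge z 122.5 [91.2 91.5 91.8] 274
wedge z 127.5 [91.  91.4 91.7] 295
wedge z 132.5 [90.9 91.3 91.7] 309
wedge z 137.5 [90.8 91.2 91.6] 351
wedge z 142.5 [90.8 91.1 91.5] 388
wedge z 147.5 [90.6 91.  91.5] 417
tops [ 92.9 118.9] [np.float64(113.37), np.float64(113.4), np.float64(113.36), np.float64(113.34), np.float64(112.91), np.float64(113.51), np.float64(113.38), np.float64(113.39), np.float64(112.93)]
```

>>> move_arm:
  commands: [30, 0, 0, 0, 0, 30, 0, 0, 0, 0, 30, 0, 0, 0, 0]
  newtons: 8

```text
clock: 30.25
ee_pos: [0.5984, 0.0496, 0.1386]
eef_rot: [2.275, 2.163, 0.003]
wrist_force: [-1.1, -2.8, 13.2]
opening: 0.0441
grasp_force: 8.0
```

>>> move_arm:
  commands: [30, 0, 0, 0, 0, 30, 0, 0, 0, 0, 30, 0, 0, 0, 0]
  newtons: 60

```text
clock: 30.55
ee_pos: [0.5984, 0.0496, 0.1386]
eef_rot: [2.275, 2.163, 0.003]
wrist_force: [-0.7, -2.7, 11.8]
opening: 0.0439
grasp_force: 60.0
```

```bash
python3 m3.py q4 wrist|head -2; python3 wf.py q4
```

```text
30.55 [598.4  49.6 138.6] TCP board 595.0 80.8 jaw -2.9 [-0.7 -2.7 11.8]
wrist held 839 x [573.8 595.5 617.2] y [92.4 92.6 92.9 94.5 94.8] z [111.  119.5]
wedge z 112.5 [92.6 93.6 94.8] 390
wedge z 117.5 [92.5 92.8 93.1] 228
wedge z 122.5 [92.5 92.8 93.1] 258
wedge z 127.5 [92.5 92.8 93.1] 277
wedge z 132.5 [92.5 92.8 93.2] 295
wedge z 137.5 [92.4 92.8 93.2] 350
wedge z 142.5 [92.4 92.8 93.1] 368
wedge z 147.5 [85.8 92.4 93.1] 794
tops [ 92.5 118.9] [np.float64(113.35), np.float64(113.48), np.float64(113.34), np.float64(113.49), np.float64(112.83), np.float64(113.5), np.float64(113.48), np.float64(113.35), np.float64(112.83)]
```

The wedge is now vertical and flush with the packers. Now the final firm push.

>>> move_arm:
  commands: [30, 0, -0.3, -0.7, 0, 30, 0, -0.3, -1.3, 0, 30, 0, -0.3, -1.3, 0, 30, 0, -0.3, -1.3, 0]

```text
clock: 31.0
ee_pos: [0.5986, 0.0496, 0.1381]
eef_rot: [2.275, 2.163, 0.004]
wrist_force: [-2.2, -2.4, 19.0]
opening: 0.0437
grasp_force: 60.0
```

```bash
python3 m3.py q5 wrist side|grep -v boxlow; python3 wf.py q5|tail -3; python3 - <<'E'
from h import *
s=state();print(s["wrist_force"],s["grasp_force"])
im=np.load("pics/q5_wrist.npz")["im"]; im2=np.load("pics/q5_side.npz")["im"]
cv2.imwrite("pics/q5.png",np.hstack([cv2.resize(im[0:300,170:470],(400,400)),im2[60:460,130:530]]))
E
```

```text
31.0 [598.6  49.6 138.1] TCP board 595.1 80.8 jaw -2.9 [-2.2 -2.4 19. ]
wrist held 807 x [573.7 595.1 617.4] y [92.3 92.6 93.  94.4 94.8] z [111.1 118.9]
wrist box 9130 x [526.5 595.6 665.4] y [118.9 120.6 127.6 178.2 188.8] z [80.5 85.3]
wrist tops 6093 x [573.2 594.7 616. ] y [ 92.6  94.2 105.5 116.6 118.8] z [111.4 117.1]
side held 251 x [573.4 595.1 617. ] y [68.6 70.4 73.3 77.4 93.3] z [ 86.8 118.4]
side pad 131 x [568.9 593.2 621.7] y [60.5 62.6 69.4 80.4 83.8] z [73.3 78.5]
side box 203 x [526.  621.2 665.8] y [116.1 118.1 123.5 174.1 188.3] z [80.1 86.6]
side tops 57 x [575.3 594.8 616.6] y [70.1 70.8 72.2 75.  77.7] z [110.  117.7]
wedge z 142.5 [92.4 92.8 93.1] 366
wedge z 147.5 [85.6 90.7 93. ] 1224
tops [ 92.5 118.9] [np.float64(113.43), np.float64(113.43), np.float64(113.41), np.float64(113.4), np.float64(112.85), np.float64(113.52), np.float64(113.45), np.float64(113.37), np.float64(112.75)]
[-2.30297205 -3.35527697 19.38219677] 60.008066296577454
```

View pics/q5.png

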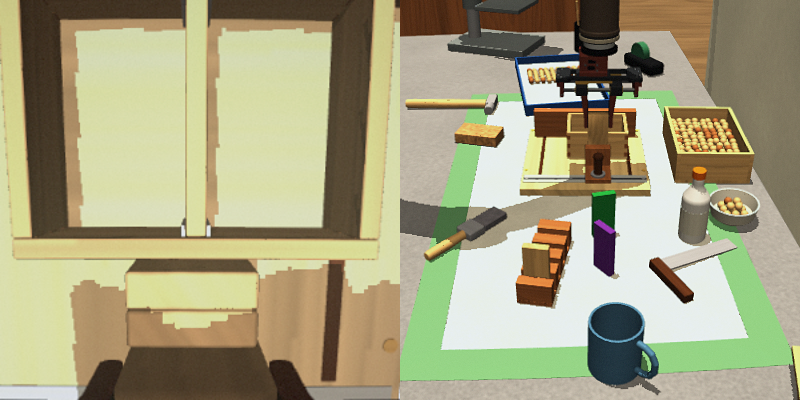

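The wedge, two packers and box are square and tight. The third packer still stands in the rack, and nothing else has moved. I'm handing in while pressing with 19 N.

```bash
python3 -c "
from cell import *
print(job_done())"
```

```text
the job is handed in; nothing more can be done
None
```

The job is handed in: the stop's pad stands opposite the partition (within about 1 mm), two packers fill the gap, and the arm still holds the wedge pressed in at about 19 N, flush against the packers; the third packer is still in the rack.

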